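Dispense the small mixing ball into the ink tub

ROBOT

A 6-joint arm with a two-finger parallel gripper is mounted at the origin on the work surface. World frame = base frame: x ahead of the robot, y to its left, z up, the work surface at z = 0. Lengths are in m, angles in rad, forces in N, time in s.
With the tool pointing down it reaches from about 0.2 to 0.875 m from the base axis. Payload 3.4 kg.
Tool frame: the origin (TCP) lies between the finger pads; the fingertips stand 25 mm ahead of it and the grasp point (between the pads) lies 6 mm ahead of it (r.nose_length is the z of the fingertips in the tool frame, in m); z points along the fingers, x is the direction in which the jaws open and shut, and the axes are right-handed (so a half turn about z gives the same grasp; the last joint's range is limited). The gripper opens to 94 mm and grips with 3 to 60 N. Pads are 16 mm wide; open, the fingers measure 119 mm over their backs; the gripper's body (75 mm by 177 mm) begins 78 mm behind the grasp point.
Start: joints at [-1.323, 0.276, 1.505, -0, 1.361, -0.121], TCP at [0.207, -0.536, 0.23] pointing down, gripper open.
Joint ranges: [-2.89, 2.89], [-0.75, 2.08], [0.22, 2.7], [-1.18, 4.32], [0.11, 2.71], [-2.7, 2.7]. Speed limits (rad/s): [2.57, 2.57, 3.14, 3.14, 3.14, 3.14].

INTERFACE

Orientations are given as a unit quaternion [w, x, y, z].
In Python, from plant import r, gripper_to, inverse_kinematics, vision, models, telemetry gives the robot as it stands. Calls block until the motion is done:
- r.move_to(position, orientation): joint-space move of the TCP to a pose.
- r.move_l(position, rot=None, vel=0.15, guard=None): straight line of the TCP; rot=None keeps the orientation; vel is the mean speed in m/s. With guard (N) it stops when the force on the tool has changed by that much, and returns True; else False.
- r.movej(angles): joint-space move.
- gripper_to(opening, f_grip=None): finger opening in m; f_grip is the grip in N (None keeps the last); returns when the fingers have stopped.
- r.hold(seconds).
- inverse_kinematics(position, orientation): joint angles nearest the present ones, or None.
- vision.snapshot(name): name is "scene" or "top"; returns the picture (400x640x3 uint8, red, green, blue); there is no depth.
- vision.get_calibration(name): a dict with "fx", "fy", "cx", "cy" (pixels), "position" and "orientation" of the camera in the world. Camera axes: x right, y down, z forward; pixel columns grow to the right and rows downward; lengths in m; the calibration is good to about 2 mm. A picture is of the moment at which its call begins. get_calibration takes no time and is no camera call.
A pose or a line that the arm cannot do raises r.PlanningError and nothing moves.
- r.sign_off(): hands the job in, once; it reports no verdict.
Trained networks look in the newest picture that a camera, given by its name, has taken for a name from the list of things; names that differ only in an ending like _2 or _b are one class to them, and where a whole thing is asked for, a point or a joint stands for the part that bears it (a point fixed in the world has none). Each returns a list of dicts, best first, with "score" (0 to 1); they miss things now and then, are a little off and sometimes report something else, mostly with a low value. They report only what shows in the picture. A call takes as long as a camera call. They do not tell look-alikes from the thing itself.
- models.boxes_of(thing, camera): "at" ([x, y, z] in m, in world coordinates, good to about 4 mm: the middle of the surface that is visible of it).
- models.regions_of(thing, camera): "pixels" (400x640 bool, what is visible of it).
- models.mark_of(thing, camera): "at" ([x, y, z] in m, in world coordinates, good to about 4 mm: a listed point, or the origin of a listed thing).
Readings, each from a call of its own:
- telemetry.current_t(): time.
- telemetry.current_joints(): joint angles.
- telemetry.current_dq(): joint speeds.
- telemetry.current_joint_efforts(): joint torques, N m.
- telemetry.current_ee_pos(): TCP position.
- telemetry.current_tool_rot(): TCP orientation.
- telemetry.current_wrist_force(): force on the tool from outside, world axes, zero at the start.
- telemetry.current_torque(): the same for the moment, N m.
- telemetry.current_opening(): finger opening in m.
Only numpy, scipy, OpenCV 4.12 (cv2) and the standard library are available. Lean on these libraries where they do the work, as an engineer would, in place of code of your own. Each camera call takes 0.05 s, during which the arm holds its last target. There are 200 camera calls.

TASK

The swinging ball dispenser holds one small steel mixing ball lying on top of a large one. Turn its cap, with the dispenser still upright, until the middle-sized hole, which lets the small ball through but not the large one, sits over the tube; then swing the dispenser forward by its side handle so that the small ball rolls out into the white tub in front of it, and leave the large ball in the tube.

Things in the scene. Friction and masses are not known exactly. Their poses are not given: they have to be found in the camera images.
- stand: Green steel stand bolted to the table: foot plate and two upright cheeks (outer faces 80 mm either side of the middle, 177 mm high). Origin on the table under the middle of the swing axle; its x axis points the way the dispenser tips (towards the tub), its y axis runs along the axle, which is 160 mm above the table.
- swing (a joint): Tilt of the dispenser about the axle: 0 upright (start), grows as the top goes over towards the stand's +x, stop at 2.15 rad. Stiff (0.35 N m, about 5 N at the handle): it stays where it is left. The ball tube lies flat at 1.57; the small ball rolls out from about 1.7 to 2.1.
- cap (a joint): Turn of the grey three-lobed cap about its pivot, which is vertical and over the axle's middle when upright. 0: the middle hole (30 mm) is over the tube; +1.257 rad: the small hole (11 mm); -1.257 rad: the large hole (41 mm). Grows counter-clockwise seen from above, range -1.45 to 1.45; starts between 0.6 and 1.3 with the middle hole to the +y side of the tube. The hole centres lie 42 to 47 mm from the pivot. Light friction (0.08 N m), stays where it is left.
- grip (a point): Middle of the black bar handle on top of the cap, on the cap's pivot. Bar 44 mm long along this point's x, 12 mm wide along its y, 26 mm tall; its top is 10 mm above this point and the flat of the cap 16 mm below. The end of the bar along +x points to the middle hole. Start height of this point: 235 mm.
- handle (a point): Middle of the black round crank handle at the left (+y) side of the dispenser: a rod 12 mm thick and 62 mm long along y, parallel to the axle. It lies 75 mm from the axle, 117 mm to the +y side of the stand's middle; with the dispenser upright it leans back (65 mm behind the axle, 37.5 mm above it) and it passes over the top as the dispenser tips: it turns with joint swing. The crank arm joins its inner end, 31 mm from this point.
- tube (a point): Middle of the clear ball tube, bore 41 mm, 60 mm long inside, 42 mm ahead (+x) of the cap's pivot, its middle 20 mm above the axle when upright; it swings with the dispenser.
- small_center (a point): Centre of the small steel ball, 14 mm across, starts in the tube, above the large one.
- big_center (a point): Centre of the large steel ball, 38 mm across, starts at the bottom of the tube.
- tub: Loose white round open tub, 150 mm across the rim (a narrower white one stands elsewhere), 45 mm high, on the table just ahead of the stand, where the tipped tube empties. Origin: centre of its underside.
Not all that is in view belongs to the job. What is shaped like the tub but turquoise is not meant.

How it is judged:
By the outcome, as a careful person would: the job done as asked, in the order asked, and still so for the second after the job is handed in, with the robot touching nothing.
It also fails if it takes over 48 s, if anything falls off the work surface, if the arm or the gripper's body presses on something with over 40 N, if the wrist force passes 120 N, or if a joint passes its speed limit or range.

## Working session

There is one attempt and no reset: what is moved stays moved. The work goes in short steps, each a Python script; the robot and the scene stay as the last script left them, time stands still between calls to the robot, and variables do not carry over. Pictures are saved under pics/ and viewed, about 8 in all and at most 12, crops included, and the job is handed in when it is done.

```bash
mkdir -p pics; ls; python3 - <<'E'
from plant import r, vision, models, telemetry
import cv2, numpy as np
for c in("scene","top"):
    im=vision.snapshot(c); cv2.imwrite(f"pics/{c}0.png",im[:,:,::-1])
    k=vision.get_calibration(c); print(c,{a:np.round(b,3) for a,b in k.items()})
    for n in("stand","grip","handle","tube","small_center","big_center","tub"):
        print(n,[(np.round(d["at"],3).tolist(),round(d["score"],2)) for d in models.mark_of(n,c)][:4])
print(telemetry.current_t(), telemetry.current_tool_rot())
E
```

```text
pics
scene {'fx': np.float64(422.285), 'fy': np.float64(422.285), 'cx': np.float64(321.108), 'cy': np.float64(204.006), 'position': array([ 0.703, -0.224,  0.729]), 'orientation': array([-0.281,  0.916,  0.275, -0.086])}
stand [([0.532, -0.082, 0.003], 0.91)]
grip [([0.536, -0.081, 0.234], 0.57)]
handle [([0.445, 0.012, 0.2], 0.96), ([0.537, -0.081, 0.234], 0.2)]
tube [([0.576, -0.073, 0.178], 0.66)]
small_center []
big_center [([0.58, -0.074, 0.171], 0.36)]
tub [([0.354, 0.146, 0.003], 0.92), ([0.622, -0.053, 0.001], 0.86), ([0.587, 0.288, 0.001], 0.71)]
top {'fx': np.float64(373.096), 'fy': np.float64(373.096), 'cx': np.float64(319.892), 'cy': np.float64(204.772), 'position': array([0.401, 0.1  , 0.785]), 'orientation': array([-0.049,  0.711, -0.7  ,  0.051])}
stand [([0.54, -0.083, 0.001], 0.88)]
grip [([0.541, -0.081, 0.232], 0.95)]
handle [([0.446, 0.01, 0.197], 0.6)]
tube [([0.579, -0.075, 0.184], 0.7)]
small_center []
big_center [([0.581, -0.071, 0.174], 0.39)]
tub [([0.583, 0.286, 0.0], 0.98), ([0.351, 0.149, -0.004], 0.76), ([0.626, -0.046, 0.002], 0.57)]
0.8 [ 4.16218360e-05  8.24784608e-01 -5.65447032e-01  4.88197066e-05]
```

View pics/scene0.png

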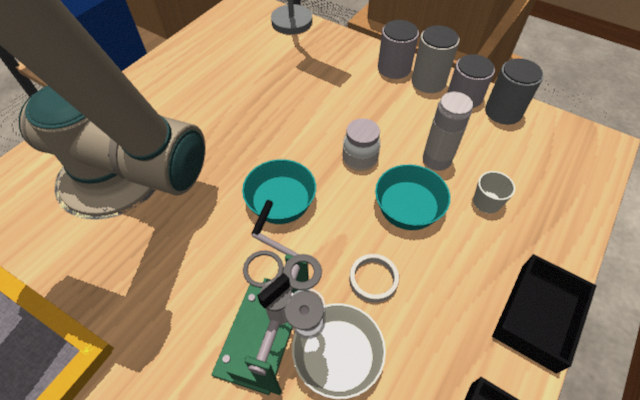

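View pics/top0.png

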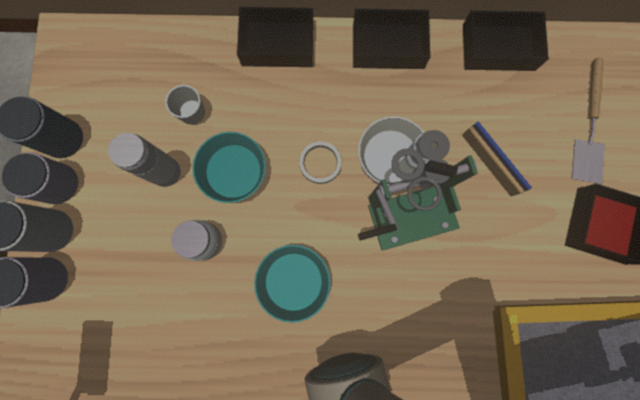

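The scene view shows the dispenser at about (285,300). The bar runs (262,300)–(288,282), ring lobes sit at (304,271) and (262,268), and the solid small-hole lobe over the tube is at (304,310). The tub is at (340,350). The top view shows the tub at (392,150), the handle at (378,232) and the bar near (430,172). Next I'll refine the pose and cap angle.

```bash
cat > h.py <<'E'
from plant import r, gripper_to, inverse_kinematics, vision, models, telemetry
import cv2, numpy as np
from scipy.spatial.transform import Rotation as R
def quat(m): return np.roll(R.from_matrix(m).as_quat(),1)
def cam(c):
    k=vision.get_calibration(c); q=k["orientation"]
    return k,R.from_quat(np.roll(q,-1)).as_matrix()
def ray(c,uv,z):
    k,M=cam(c); uv=np.atleast_2d(uv).astype(float)
    d=np.c_[(uv[:,0]-k["cx"])/k["fx"],(uv[:,1]-k["cy"])/k["fy"],np.ones(len(uv))]@M.T
    p=np.array(k["position"]); return p+d*((z-p[2])/d[:,2])[:,None]
def proj(c,P):
    k,M=cam(c); q=(np.atleast_2d(P)-k["position"])@M
    return np.c_[q[:,0]/q[:,2]*k["fx"]+k["cx"],q[:,1]/q[:,2]*k["fy"]+k["cy"]]
def down(a):  # tool down, jaw axis x at world angle a
    x=np.array([np.cos(a),np.sin(a),0]);z=np.array([0,0,-1.]);return quat(np.c_[x,np.cross(z,x),z])
E
python3 - <<'E'
from h import *
acc={n:[] for n in("stand","grip","handle","tube")}
for i in range(3):
    for c in("scene","top"):
        im=vision.snapshot(c)
        for n in acc:
            d=[x for x in models.mark_of(n,c) if x["score"]>.3]
            if d: acc[n].append(d[0]["at"])
for n,v in acc.items(): print(n,np.round(np.mean(v,0),4),np.round(np.std(v,0),4),len(v))
from scipy.optimize import least_squares
loc={"stand":(0,0),"grip":(0,0),"handle":(-.065,.117),"tube":(.042,0)}
def f(p):
    c,s=np.cos(p[2]),np.sin(p[2]);o=[]
    for n,v in acc.items():
        for a in v: o+= [a[0]-p[0]-c*loc[n][0]+s*loc[n][1], a[1]-p[1]-s*loc[n][0]-c*loc[n][1]]
    return o
s=least_squares(f,[.538,-.081,.25],loss="soft_l1",f_scale=.004); print("fit",s.x)
for c in("scene","top"):
    t=models.regions_of("tub",c)
    for x in t: 
        ys,xs=np.nonzero(x["pixels"]); print(c,"tub",round(x["score"],2),xs.min(),xs.max(),ys.min(),ys.max())
    im=vision.snapshot(c)
    u,v=proj(c,[[*s.x[:2],.235]])[0].astype(int); h=45
    cr=im[max(v-h,0):v+h,u-60:u+60]; print(c,"crop",u-60,v-h)
    cv2.imwrite(f"pics/{c}1.png",cv2.resize(cr,None,fx=6,fy=6,interpolation=cv2.INTER_CUBIC)[:,:,::-1])
    for n in("grip","cap"):
        try:
            g=models.regions_of(n,c)[0]["pixels"]; ys,xs=np.nonzero(g); print(c,n,xs.min(),xs.max(),ys.min(),ys.max(),g.sum())
        except Exception as e: print(n,e)
E
```

```text
stand [ 0.5366 -0.0829  0.0024] [0.0021 0.0012 0.0012] 5
grip [ 0.5378 -0.0809  0.2331] [0.0023 0.0016 0.0019] 6
handle [0.4446 0.0119 0.1977] [0.001  0.0005 0.0013] 5
tube [ 0.5772 -0.0749  0.1817] [0.0031 0.0018 0.0024] 6
fit [ 0.53715978 -0.08357628  0.25806825]
scene tub 0.97 293 385 304 399
scene tub 0.95 376 450 165 230
scene tub 0.62 243 316 161 224
scene tub 0.62 244 323 251 330
scene crop 213 243
scene grip 242 324 251 330 3308
scene cap 242 324 251 331 3315
top tub 0.93 192 264 131 201
top tub 0.7 254 329 245 321
top tub 0.57 358 422 116 184
top crop 381 123
top grip 391 456 130 210 2296
top cap 391 457 130 210 2362
```

View pics/scene1.png

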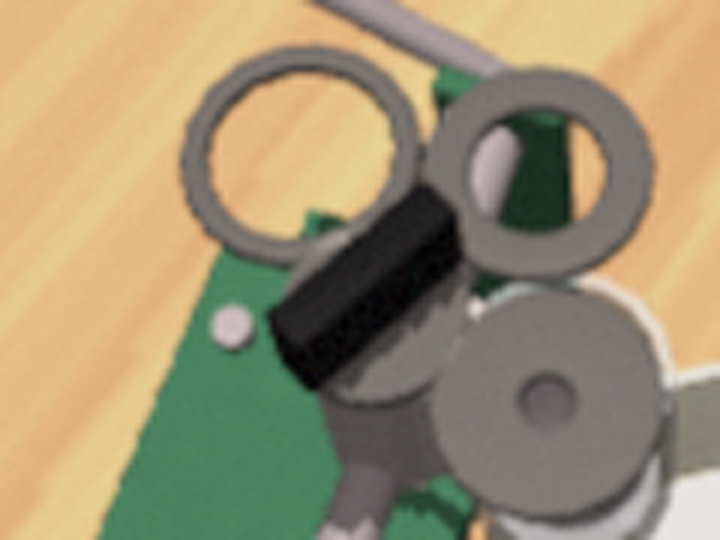

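View pics/top1.png

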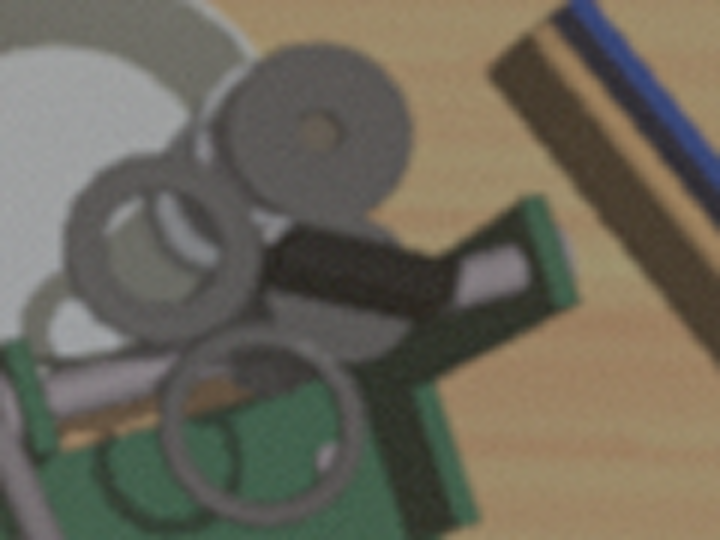

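Crops: the middle hole is at scene (303,272) / top (408,164), the small hole at (304,310) / (434.5,145) and the large hole at (263,269) / (425,194). The bar points to the middle ring, as described.

```bash
python3 - <<'E'
from h import *
H={"scene":[(303,271.7),(304.3,310),(263.2,268.8)],"top":[(408.2,164.3),(434.5,145),(424.7,193.8)]}
from scipy.optimize import least_squares
P={c:ray(c,v,.219)[:,:2] for c,v in H.items()}
for c in P: print(c,P[c].round(4).tolist(), ray(c,v:=H[c][:1],.216)[0].round(4))
A=[0,1.257,-1.257]
def f(p,Q):
    return np.ravel([np.array(p[:2])+p[3+i]*np.array([np.cos(p[2]+a),np.sin(p[2]+a)])-q[i] for q in Q for i,a in enumerate(A)]).tolist()+[(p[3+i]-.0445)*.3 for i in range(3)]
for Q in([P["scene"]],[P["top"]],list(P.values())):
    for t0 in (1.2,):
        s=least_squares(lambda p:f(p,Q),[.537,-.082,t0,.045,.045,.045]);print(s.x.round(4),s.cost**.5, "cap",s.x[2]-.258)
# bar top midline
for c,e in {"scene":[(272,318),(425,185)],"top":[(270,255),(455,285)]}.items(): pass
# tub rim circle
for c in("scene","top"):
    vision.snapshot(c)
    for x in models.regions_of("tub",c):
        ys,xs=np.nonzero(x["pixels"]); 
        w=ray(c,np.c_[xs,ys],.045); print(c,round(x["score"],2),w.min(0).round(3),w.max(0).round(3))
E
```

```text
scene [[0.5505, -0.0389], [0.5816, -0.0807], [0.5041, -0.0645]] [ 0.5496 -0.0378  0.216 ]
top [[0.5477, -0.0372], [0.5795, -0.0791], [0.5015, -0.0618]] [ 0.5485 -0.0379  0.216 ]
[ 0.5452 -0.0633  1.36    0.0266 -0.0332 -0.0339] 0.02496669680828215 cap 1.10204933566885
[ 0.5425 -0.061   1.3537  0.026  -0.034  -0.0338] 0.025096620395832613 cap 1.0957414042025695
[ 0.5442 -0.0606  1.357   0.0241 -0.0374 -0.0377] 0.025818555906274295 cap 1.0990269446711174
scene 0.78 [ 0.55  -0.128  0.045] [0.695 0.021 0.045]
scene 0.76 [0.281 0.072 0.045] [0.429 0.222 0.045]
scene 0.58 [0.51  0.198 0.045] [0.658 0.357 0.045]
top 0.77 [ 0.551 -0.109  0.045] [0.695 0.023 0.045]
top 0.63 [0.28  0.079 0.045] [0.425 0.227 0.045]
top 0.55 [0.509 0.213 0.045] [0.657 0.361 0.045]
```

```bash
python3 - <<'E'
from h import *
from scipy.optimize import least_squares
P=[np.array([[0.5505,-0.0389],[0.5816,-0.0807],[0.5041,-0.0645]]),np.array([[0.5477,-0.0372],[0.5795,-0.0791],[0.5015,-0.0618]])]
A=[0,-1.257,1.257]
def f(p,Q): return np.ravel([np.array(p[:2])+p[3+i]*np.array([np.cos(p[2]+a),np.sin(p[2]+a)])-q[i] for q in Q for i,a in enumerate(A)]).tolist()+[(p[3+i]-.0445)*.3 for i in range(3)]
for Q in(P[:1],P[1:],P):
    s=least_squares(lambda p:f(p,Q),[.537,-.082,1.3,.045,.045,.045]);print(s.x.round(4),s.cost**.5,"cap",s.x[2]-.258)
for a0 in(1.3,):
  for a in(a0+np.pi/2,a0-np.pi/2):
    for d in np.arange(0,-1.3,-.2):
        q=inverse_kinematics([.537,-.082,.249],down(a+d));print(round(a+d,2),None if q is None else np.round(q,2))
for x in(-.065,-.03,.03,.065):
    th=.258;c,s=np.cos(th),np.sin(th)
    print([np.round(inverse_kinematics([.537+c*x-s*.125,-.082+s*x+c*.125,.21],down(b)),2) for b in (th,th+np.pi)])
E
```

```text
[ 0.5408 -0.0852  1.3673  0.0471  0.0413  0.0424] 0.0010337892450546712 cap 1.1092568863662116
[ 0.5375 -0.083   1.3518  0.0467  0.0423  0.042 ] 0.000879203491589858 cap 1.093801533874773
[ 0.5392 -0.0842  1.36    0.0471  0.0417  0.0421] 0.0029797215880804453 cap 1.1020366514700948
2.87 None
2.67 None
2.47 None
2.27 [-0.28  0.22  1.54 -0.    1.38 -2.55]
2.07 [-0.28  0.22  1.54 -0.    1.38 -2.35]
1.87 [-0.28  0.22  1.54 -0.    1.38 -2.15]
1.67 [-0.28  0.22  1.54 -0.    1.38 -1.95]
-0.27 [-0.28  0.22  1.54 -0.    1.38 -0.01]
-0.47 [-0.28  0.22  1.54 -0.    1.38  0.19]
-0.67 [-0.28  0.22  1.54 -0.    1.38  0.39]
-0.87 [-0.28  0.22  1.54 -0.    1.38  0.59]
-1.07 [-0.28  0.22  1.54 -0.    1.38  0.79]
-1.27 [-0.28  0.22  1.54 -0.    1.38  0.99]
-1.47 [-0.28  0.22  1.54 -0.    1.38  1.19]Traceback (most recent call last):
  File "<stdin>", line 14, in <module>
    return _wrapfunc(a, 'round', decimals=decimals, out=out)
    return _wrapit(obj, method, *args, **kwds)
    result = getattr(arr, method)(*args, **kwds)
TypeError: unsupported operand type(s) for *: 'NoneType' and 'float'
```

```bash
python3 - <<'E'
from h import *
px,py=.538,-.083; a=1.358-np.pi/2
r.move_l([.207,-.536,.33],vel=.3)
r.move_to([px,py,.32],down(a)); gripper_to(.04,8)
print(r.move_l([px,py,.2495],vel=.08,guard=6), telemetry.current_wrist_force())
gripper_to(0,8); print("open",telemetry.current_opening(),telemetry.current_wrist_force(),telemetry.current_torque(),telemetry.current_ee_pos())
q=np.array(telemetry.current_joints())
for k in range(1,5):
    q2=q.copy(); q2[5]+=1.10*k/4; r.movej(q2); print(np.round(telemetry.current_wrist_force(),2),np.round(telemetry.current_torque(),3))
print(telemetry.current_opening(),telemetry.current_t())
gripper_to(.04); print(np.round(telemetry.current_wrist_force(),2))
r.move_l([px,py,.32],vel=.2)
c,s=np.cos(.258),np.sin(.258)
r.move_to([px-c*.12-s*.16,py-s*.12+c*.16,.33],down(.258-np.pi/2))
for cm in("scene","top"):
    im=vision.snapshot(cm); h=45
    u,v=proj(cm,[[px,py,.235]])[0].astype(int); print(cm,u-60,v-h)
    cv2.imwrite(f"pics/{cm}2.png",cv2.resize(im[v-h:v+h,u-60:u+60],None,fx=6,fy=6,interpolation=cv2.INTER_CUBIC)[:,:,::-1])
    for n in("grip","handle"): print(n,[(np.round(x["at"],3),round(x["score"],2)) for x in models.mark_of(n,cm)][:2])
print(telemetry.current_t())
E
```

```text
False [-0.32923665  0.74862168  0.34378094]
open 0.012030190573802347 [ 3.19892992e+00 -1.07201300e+00 -3.06472164e-03] [-0.13189277 -0.54491825  0.01508936] [ 0.53895455 -0.08321364  0.2497498 ]
[ 2.24 -0.38 -0.08] [-0.088 -0.368 -0.04 ]
[ 2.64 -0.58 -0.13] [-0.143 -0.461 -0.087]
[ 2.68 -2.01 -0.65] [-0.262 -0.46  -0.085]
[ 3.18 -2.02 -2.12] [-0.399 -0.582 -0.079]
0.0121847552969496 9.4
[ 0.58 -0.03  0.15]
scene 214 243
grip []
handle [(array([0.445, 0.011, 0.199]), 0.91)]
top 381 123
grip [(array([ 0.541, -0.087,  0.232]), 0.78)]
handle [(array([ 0.58 , -0.076,  0.184]), 0.42)]
11.6417
```

View pics/scene2.png

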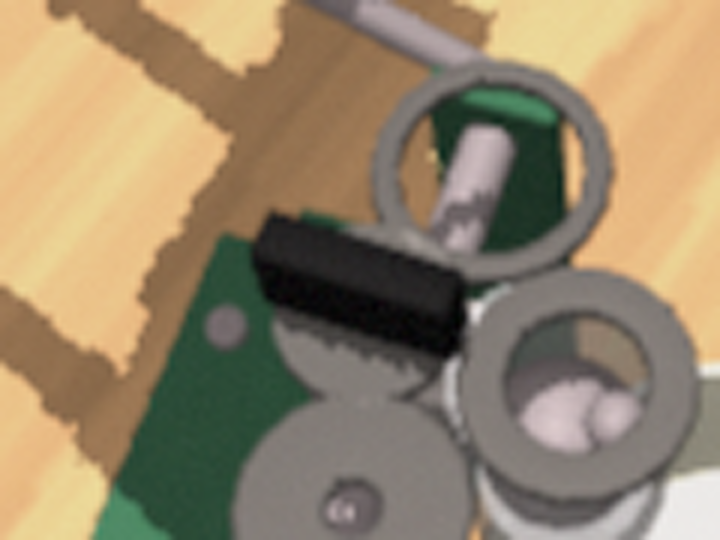

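View pics/top2.png

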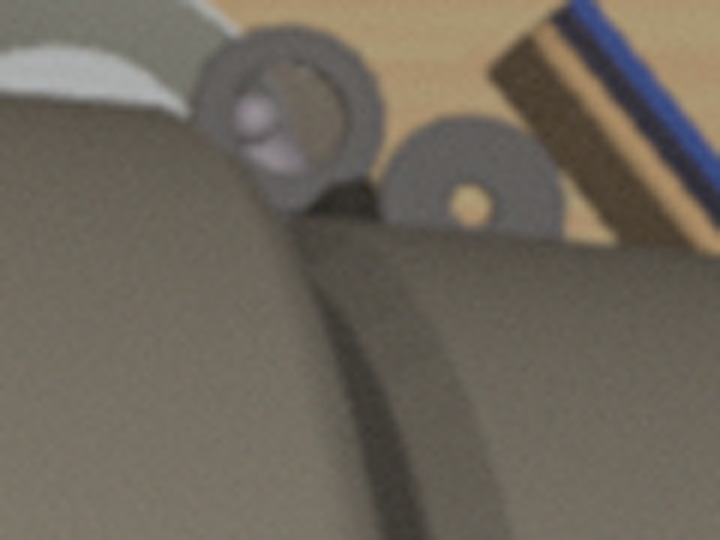

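The middle hole at scene (310,307) now sits over the tube and both balls show through it. I'll check the angle numerically, and plan reachable poses for the handle.

```bash
python3 - <<'E'
from h import *
from scipy.optimize import least_squares
S=ray("scene",[(310.3,306.7),(272.7,327.5),(296,271.5)],.219)[:,:2]
T=ray("top",[(429.5,142.7),(459.5,157.2)],.219)[:,:2]
A=[0,-1.257,1.257];rr=[.0471,.0417,.0421]
for Q in(S,T):
    s=least_squares(lambda p:np.ravel([np.array(p[:2])+rr[i]*np.array([np.cos(p[2]+A[i]),np.sin(p[2]+A[i])])-q for i,q in enumerate(Q)]),[.538,-.083,.26]);print(s.x.round(4),s.cost**.5,"cap",s.x[2]-.258)
th=.258;c,s=np.cos(th),np.sin(th)
q0=telemetry.current_joints()
for t in(0,.5,1,1.5,2.02):
    x=.075*np.cos(np.radians(150)-t);z=.16+.075*np.sin(np.radians(150)-t)
    p=[.538+c*x-s*.125,-.083+s*x+c*.125,z+.006]
    print(t,np.round(p,3),[None if (q:=inverse_kinematics(p,down(b))) is None else np.round(q,2) for b in (th,th+np.pi)])
E
```

```text
[ 0.5398 -0.0852  0.2539] 0.000555863381776874 cap -0.004145556432250841
[ 0.5377 -0.0829  0.2565] 0.00041384526380995617 cap -0.0015495106303682338
0 [0.443 0.021 0.204] [array([-0.11,  0.1 ,  1.81, -0.  ,  1.24, -0.37]), None]
0.5 [0.468 0.028 0.23 ] [array([-0.09,  0.12,  1.72, -0.  ,  1.31, -0.35]), None]
1 [0.503 0.037 0.241] [array([-0.06,  0.16,  1.63, -0.  ,  1.35, -0.32]), None]
1.5 [0.538 0.046 0.233] [array([-0.04,  0.22,  1.57, -0.  ,  1.35, -0.3 ]), None]
2.02 [0.566 0.054 0.208] [array([-0.03,  0.28,  1.56, -0.  ,  1.31, -0.29]), None]
```

```bash
python3 - <<'E'
from h import *
th=.258;c,s=np.cos(th),np.sin(th)
def pose(t,dz=0):
    x=.075*np.cos(np.radians(150)-t);z=.16+.075*np.sin(np.radians(150)-t)
    return [.538+c*x-s*.125,-.083+s*x+c*.125,z+.006+dz]
r.move_to(pose(0,.09),down(th)); gripper_to(.045,10)
print(r.move_l(pose(0),vel=.1,guard=8)); gripper_to(.018)
print(np.round(telemetry.current_wrist_force(),1),telemetry.current_opening())
for t in list(np.arange(.15,1.6,.15))+[1.6,1.7,1.8,1.9,2.0,2.07]:
    r.move_l(pose(t),vel=.06 if t<1.55 else .03)
    print(round(t,2),np.round(telemetry.current_wrist_force(),1),round(telemetry.current_t(),1))
r.hold(.8)
gripper_to(.045); e=telemetry.current_ee_pos(); r.move_l([e[0],e[1],.34],vel=.2)
q=np.array(telemetry.current_joints()); q[0]+=.9; r.movej(q); r.hold(.5)
for cm in("scene","top"):
    im=vision.snapshot(cm)
    cr=im[220:400,200:440] if cm=="scene" else im[80:260,340:520]
    cv2.imwrite(f"pics/{cm}3.png",cv2.resize(cr,None,fx=3,fy=3,interpolation=cv2.INTER_CUBIC)[:,:,::-1])
    for n in("handle","tube","small_center","big_center","tub"): print(n,[(np.round(x["at"],3).tolist(),round(x["score"],2)) for x in models.mark_of(n,cm)][:3])
print(telemetry.current_t())
E
```

```text
False
[-1.3 -0.7  2.2] 0.018052136596063577
0.15 [-6.5 -0.   3.8] 15.4
0.3 [-7.1 -1.3  4.9] 15.7
0.45 [-3.8 -1.7  2.4] 16.1
0.6 [ 0.5 -0.2  0.1] 16.4
0.75 [-0.  -1.   0.4] 16.7
0.9 [-0.3  0.7  0.6] 17.1
1.05 [-0.2  0.6  0.8] 17.4
1.2 [-0.2  0.4 -1. ] 17.7
1.35 [-0.1 -0.2  0. ] 18.1
1.5 [ 1.2  0.  -0.3] 18.4
1.6 [-0.7  0.6 -0.9] 18.8
1.7 [-1.  -0.  -0.8] 19.2
1.8 [-0.2 -1.1 -1.1] 19.6
1.9 [-1.7 -0.4 -0.9] 20.0
2.0 [-1.9  0.4 -0.7] 20.4
2.07 [-1.5 -0.5 -0.3] 20.7
handle [([0.57, 0.05, 0.2], 0.73)]
tube [([0.532, -0.083, 0.112], 0.8)]
small_center [([0.616, -0.06, 0.007], 0.43)]
big_center []
tub [([0.586, 0.286, 0.0], 0.94), ([0.622, -0.052, -0.002], 0.87), ([0.352, 0.144, 0.002], 0.77)]
handle [([0.569, 0.05, 0.197], 0.67)]
tube [([0.537, -0.088, 0.115], 0.73)]
small_center [([0.602, -0.061, 0.121], 0.67)]
big_center []
tub [([0.626, -0.052, 0.004], 0.96), ([0.356, 0.151, -0.002], 0.79), ([0.582, 0.286, -0.0], 0.75)]
25.8583
```

View pics/scene3.png

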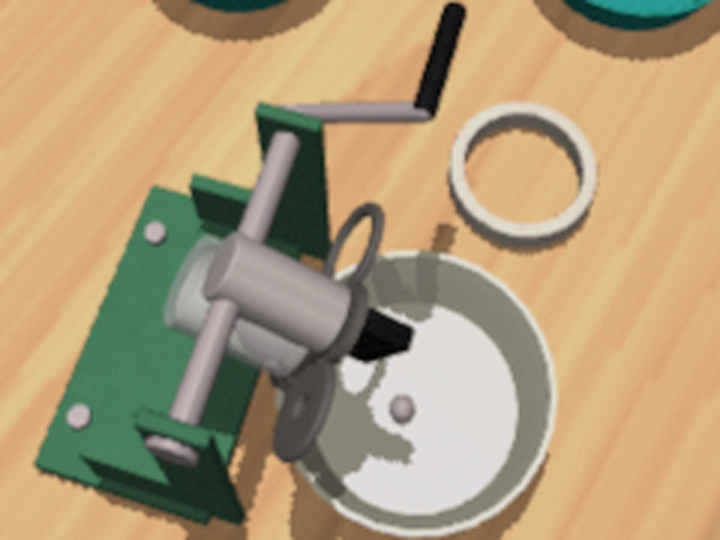

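View pics/top3.png

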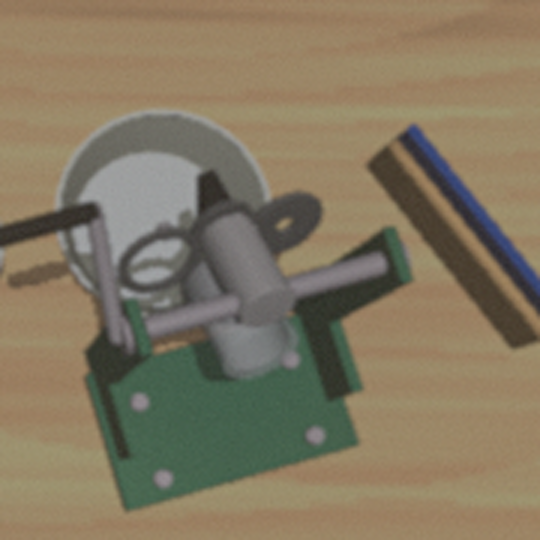

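The scene crop shows the small ball on the tub floor at crop (402,408), with no large ball in the tub. The dispenser is tipped and the arm is clear.

```bash
python3 -c "
from h import *
print(telemetry.current_wrist_force(),telemetry.current_t()); r.sign_off()"
```

```text
[-0.32998201 -0.15869735 -0.74757294] 25.8583
the job is handed in; nothing more can be done
```

The small ball is in the white tub and the job is handed in at 25.9 s.

- **Cap:** I gripped the cap's bar and turned it about −1.10 rad with the dispenser upright. The re-measured cap angle was within 0.005 rad of 0, and both balls showed through the middle hole.
- **Swing:** I straddled the crank handle with the fingers and swung the dispenser slowly forward to about 2.0 rad. Then I released it and moved the arm clear; forces stayed below about 10 N at every reading.
- **Final check:** The scene camera shows the small ball on the tub floor, at about (0.616, −0.060, 0.007). The tub, at about (0.624, −0.052), has not moved.
- **Disagreement:** The top-camera network put the small ball at z = 0.121 on the same spot. I discounted that, since its view into the tub is partly blocked and the scene picture clearly shows the ball in the tub.
- **Not seen directly:** The large ball was not detected after tipping. No large ball shows in the tub or on the table in the last pictures, and it cannot pass the 30 mm hole, so it should still be in the tube.

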